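Break down the returned pile and put each piece on its own display place

ROBOT

A 7-joint arm with a two-finger parallel gripper is mounted at the origin on the work surface. World frame = base frame: x ahead of the robot, y to its left, z up, the work surface at z = 0. Lengths are in m, angles in rad, forces in N, time in s.
With the tool pointing down it reaches from about 0.425 to 0.875 m from the base axis. Payload 4.7 kg.
Tool frame: the origin (TCP) lies between the finger pads; the fingertips stand 14 mm ahead of it and the grasp point (between the pads) lies 5 mm behind it; z points along the fingers, y is the line along which they close (so a half turn about z gives the same grasp; the last joint's range is limited). The gripper opens to 87 mm and grips with 3 to 60 N. Pads are 19 mm wide; open, the fingers measure 117 mm over their backs; the gripper's body (75 mm by 190 mm) begins 51 mm behind the grasp point.
Start: joints at [1.17, 0.321, -0.07, 1.45, 0.023, 1.371, -0.057], TCP at [0.262, -0.595, 0.237] pointing down, gripper open.
Joint ranges: [-2.86, 2.86], [-0.3, 2.09], [-1.38, 1.24], [0.06, 2.45], [-1.56, 4.7], [0.09, 2.05], [-2.69, 2.69]. Speed limits (rad/s): [2.57, 2.57, 3.14, 3.14, 3.14, 3.14, 3.14].

INTERFACE

Orientations are given as a rotation vector (axis times angle).
In Python, from bench import ctrl gives the robot as it stands.
- The arm moves only by the tool step_arm, never from a script. Its argument "commands" is a list of rows, each an object with "travel": the shift along the tool's x, y, z in m, a list of three; "turn": the turn, a rotation vector about the tool's x, y, z in degrees, a list of three. A call has 1 to 5 rows; each row is the pose to reach, as a shift and turn from the pose commanded when the call began, along the tool's axes at that moment; what a row does not reach only later rows make up. A row lasts 1/10 s, in which the tool goes at most 50 mm and 8.59 degrees, less where a joint would pass 70% of its speed; a pose out of reach is approached as far as the arm can. A call with a gripper value outside its range is refused whole. "gripper" is the opening, from 0 (shut) to 1 (fully open), set as the call begins (left out, the last holds). The fingers move at their own pace and stop on an object; "force" is the grip in N (left out, the last holds). Time passes only in rows, so rows that repeat a pose let the fingers close. It gives the time, the measured TCP pose, the force, the opening and the grip force at its end, in the units of the state.
- ctrl.get_state(): the state, without advancing time (a new reading comes with each control period).
- ctrl.get_image(name): name is "scene" or "top" or "wrist"; returns the picture (480x640x3 uint8, red, green, blue); there is no depth.
- ctrl.camera_model(name): a dict with "fx", "fy", "cx", "cy" (pixels), "R" (3x3) and "t" (3): a world point X has camera coordinates R X + t; the wrist camera has in their place "T_tool_cam" (4x4, takes a point from camera to tool coordinates, whose origin is the TCP and whose axes are the flange's). Camera axes: x right, y down, z forward; pixel columns grow to the right and rows downward; lengths in m; the calibration is good to about 2 mm. A picture is of the moment at which its call begins: read the wrist's pose just before it. camera_model takes no time and is no camera call.
- ctrl.close_job(): hands the job in; it is judged then, once.
The state is a dict: "time": time; "joint_positions": joint angles; "qd": joint speeds; "joint_torque": joint torques, N m; "position": TCP position; "tool_rot": TCP orientation; "ft_force": force on the tool from outside, world axes, zero at the start; "torque": the same for the moment, N m; "grip_width": opening from 0.0 (shut) to 1.0 (fully open); "grip_force": force on a finger pad.
Only numpy, scipy, OpenCV 4.12 (cv2) and the standard library are available. Lean on these libraries where they do the work, as an engineer would, in place of code of your own. Each camera call takes 0.05 s, during which the arm holds its last target. There are 200 camera calls.

TASK

Take the pile in the middle of the shelf apart and put each piece, lying flat as it lies now, on its own place: the brass padlock in the middle of the porcelain saucer, the short yellow abacus on the plywood block, the wooden pencil case on the low steel bench, and the long green abacus on the tray of the swing arm. Centre each piece on its place, and lay the two abacuses and the case lengthwise along theirs. The saucer is porcelain: lower the padlock onto it, do not drop it.

Things in the scene. Friction and masses are not known exactly. Their poses are not given: they have to be found in the camera images.
- padlock_c (a point): brass padlock lying flat on top of the pile; body 34 (x) by 40 (y) by 22 mm thick, steel shackle sticking out 20 mm beyond the body on the +x side. Point: centre of the brass body, half-way up (11 mm above its underside). z up. Take it across y (40 mm). 0.13 to 0.25 kg.
- pocket_c (a point): short yellow plastic abacus, second from the top, under the padlock; 112 (x) by 60 (y) by 20 mm thick, flat-topped and flat-bottomed, solid between its rails (beads flush). Point: its centre, 10 mm above its underside. x along its length, z up. Take it across y (60 mm). About 0.1 kg.
- case_c (a point): closed brown wooden pencil case, under the yellow abacus; 166 (x) by 50 (y) by 28 mm high, plain box. Point: its centre, 14 mm above its underside. x along its length, z up. Take it across y (50 mm). About 0.16 kg.
- school_c (a point): long green school abacus with wooden beads, at the bottom of the pile on the shelf surface; 220 (x) by 66 (y) by 22 mm thick, flat-topped and flat-bottomed, solid between its rails. Point: its centre, 11 mm above its underside. x along its length, z up. Take it across y (66 mm). About 0.24 kg.
- saucer_in (a point): white porcelain saucer with a chip in its rim, fixed; 144 mm across, rim 16 mm above the shelf, inner floor flat to about 40 mm from its centre and 5 mm above the shelf, rising gently outside that. Point: centre of the inner floor's surface. The padlock may lie in any yaw.
- block_top (a point): plain plywood display block, fixed; 134 (x) by 80 (y) by 30 mm high. Point: centre of its top face. x along its length, z up.
- bench_top (a point): low bench of folded galvanised steel sheet, fixed; 186 (x) by 74 (y) by 22 mm high. Point: centre of its top face. x along its length, z up.
- swing_tray (a point): flat dark tray of the hinged steel swing arm on the post at the left; 250 (x) by 86 (y) mm, upper face 60 mm above the shelf, 6 mm high lips across its short ends only. Point: centre of the upper face. x along its length, away from the hinge; z up. The upright hinge is 270 mm to -x, its post 226 mm tall; it is stiff (1.5 Nm), stands at any angle and need not be moved.
Not all that is in view belongs to the job. Leave any turquoise look-alike of the part that bears case_c alone.

How it is judged:
By the outcome, as a careful person would: the job done as asked, in the order asked, and still so for the second after the job is handed in, with the robot touching nothing.
It also fails if it takes over 128 s, if anything falls off the work surface, if the arm or the gripper's body presses on something with over 40 N, if the wrist force passes 120 N, or if a joint passes its speed limit or range.

## Working session

There is one attempt and no reset: what is moved stays moved. The work goes in short steps, Python scripts to look and compute and a tool call to move; the robot and the scene stay as the last step left them, time stands still between calls to the robot, and variables do not carry over. Pictures are saved under pics/ and viewed, at most 14 in all, crops included, and the job is handed in when it is done.

Besides the shell and the picture viewer there is one more tool, called after "Request:" by a JSON object that holds its "fn" and its "kwargs". step_arm: Moves the arm, as the interface text tells. Its arguments: {"type":"object","properties":{"commands":{"type":"array"},"gripper":{"type":"number"},"force":{"type":"number"}},"required":["commands"]}

```bash
mkdir -p pics; ls
python3 - <<'E'
from bench import ctrl
import cv2,numpy as np
s=ctrl.get_state();print({k:np.round(v,3).tolist() for k,v in s.items()})
for n in ("scene","top"):
    cv2.imwrite(f"pics/{n}0.png",ctrl.get_image(n)[:,:,::-1])
for n in ("scene","top","wrist"):print(n,ctrl.camera_model(n))
E
```

```text
pics
{'time': 0.0, 'joint_positions': [1.17, 0.322, -0.07, 1.452, 0.023, 1.371, -0.057], 'qd': [0.002, 0.001, 0.001, 0.001, -0.0, -0.001, 0.001], 'joint_torque': [-0.001, -49.129, -0.404, -31.252, -0.064, 0.044, 0.0], 'position': [0.262, -0.594, 0.235], 'tool_rot': [-3.072, -0.646, 0.001], 'ft_force': [-0.234, 0.232, -0.157], 'torque': [0.006, 0.066, -0.003], 'grip_force': 0.0, 'grip_width': 0.999}
scene {'fx': 534.6233229382133, 'fy': 534.6233229382133, 'cx': 320.1362562173877, 'cy': 234.42956424351829, 'R': array([[-0.80813003,  0.58877181, -0.01654135],
       [ 0.4176545 ,  0.55300521, -0.72093686],
       [-0.41531985, -0.58951929, -0.69280331]]), 't': array([ 0.39904399, -0.18250717,  1.50326319])}
top {'fx': 592.5729843971214, 'fy': 592.5729843971214, 'cx': 314.48670752863137, 'cy': 247.58263797087838, 'R': array([[-0.02926028, -0.99948161, -0.01342962],
       [-0.99547564,  0.03035281, -0.09003864],
       [ 0.09039959,  0.01073431, -0.99584772]]), 't': array([0.02779244, 0.50320916, 1.23963004])}
wrist {'fx': 366.77566150647056, 'fy': 366.77566150647056, 'cx': 318.70833770135863, 'cy': 232.78559907304506, 'T_tool_cam': array([[ 4.80793796e-04, -9.63272282e-01, -2.68526123e-01,
         7.36059097e-02],
       [ 9.99999748e-01,  3.22895371e-04,  6.32182492e-04,
        -4.23148350e-06],
       [-5.22258030e-04, -2.68526359e-01,  9.63272195e-01,
        -1.48193595e-01],
       [ 0.00000000e+00,  0.00000000e+00,  0.00000000e+00,
         1.00000000e+00]])}
```

View pics/top0.png

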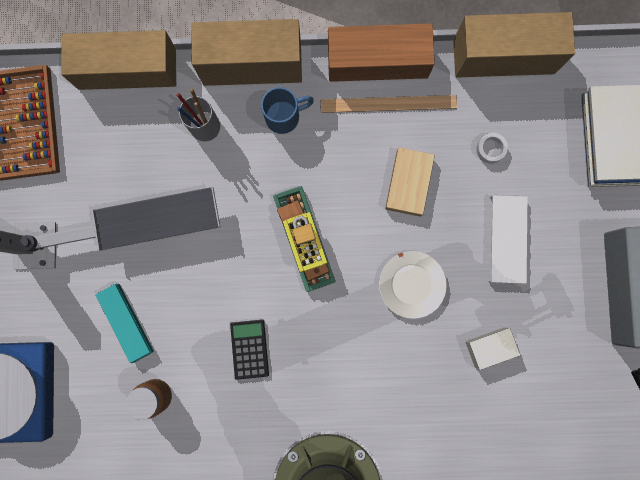

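View pics/scene0.png

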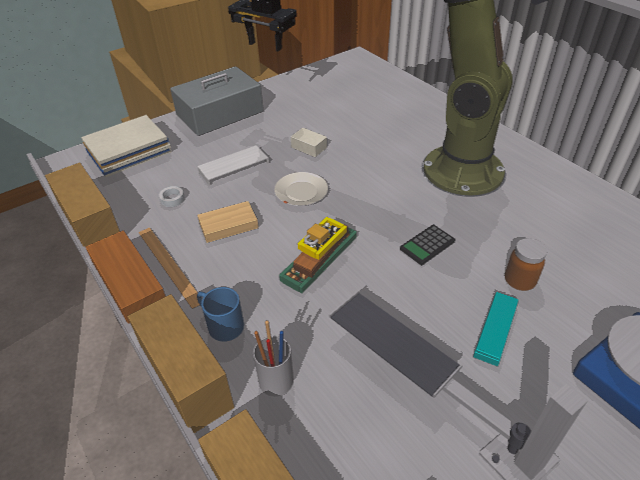

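The top view shows the pile at about (304,240), saucer (413,285), block (410,182), bench (509,243), and tray (156,219). The turquoise decoy is at (124,322). I'll enlarge these next.

Run:
```python
import cv2
i=cv2.imread("pics/top0.png")
cv2.imwrite("pics/c1.png",cv2.resize(i[180:300,260:350],None,fx=5,fy=5,interpolation=cv2.INTER_CUBIC))
cv2.imwrite("pics/c2.png",cv2.resize(i[135:325,370:540],None,fx=3,fy=3,interpolation=cv2.INTER_CUBIC))
```

```text
(no output)
```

View pics/c1.png

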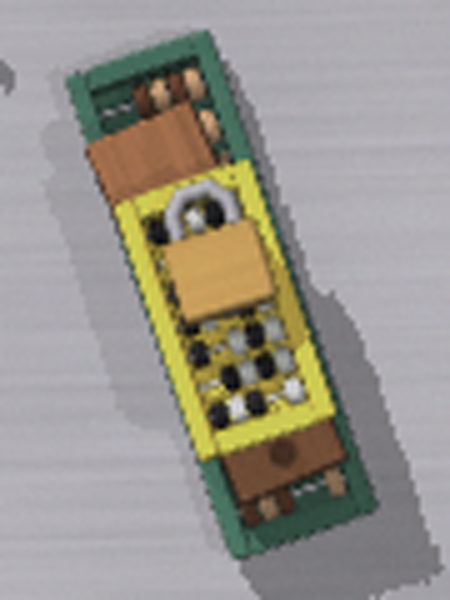

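View pics/c2.png

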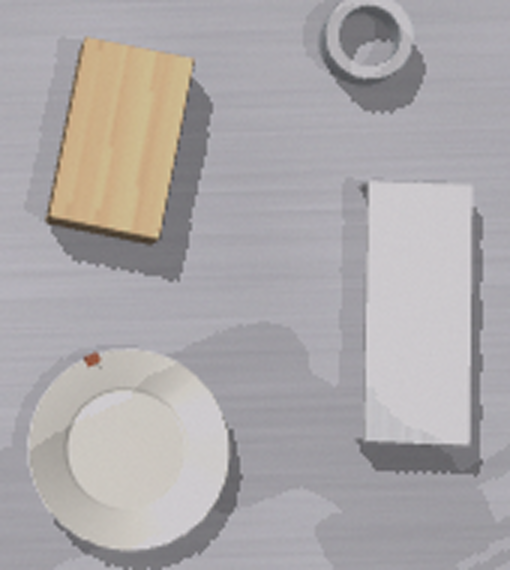

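Crop 1 shows the padlock body's corners at about (165,248), (262,222), (274,298) and (178,325), with the yellow, brown and green rectangles under it. Crop 2 shows the block, bench and saucer corners clearly, so I can compute their positions.

```bash
cat > h.py <<'E'
import numpy as np, cv2
from scipy.spatial.transform import Rotation as Ro
from bench import ctrl
def ray(uv,z,m,R,t):
    uv=np.atleast_2d(np.array(uv,float)); d=np.c_[(uv[:,0]-m["cx"])/m["fx"],(uv[:,1]-m["cy"])/m["fy"],np.ones(len(uv))]
    o=-R.T@t; w=d@R; s=(z-o[2])/w[:,2]; return o+s[:,None]*w
def fixed(n,uv,z):
    m=ctrl.camera_model(n); return ray(uv,z,m,m["R"],m["t"])
def wristRt(p,rv):
    T=np.eye(4);T[:3,:3]=Ro.from_rotvec(rv).as_matrix();T[:3,3]=p
    X=np.linalg.inv(T@ctrl.camera_model("wrist")["T_tool_cam"]);return X[:3,:3],X[:3,3]
def rect(P):
    c,s,a=cv2.minAreaRect(P[:,:2].astype(np.float32)*1000)
    b=cv2.boxPoints((c,s,a)); e=b[1]-b[0]; f=b[2]-b[1]; e=e if np.hypot(*e)>np.hypot(*f) else f
    y=np.degrees(np.arctan2(e[1],e[0]))%180
    return np.round(P[:,:2].mean(0),4),np.round(c,1),np.round(sorted(s),1),"yaw",round(y,1)
E
python3 - <<'E'
from h import *
cr=lambda p,k,o:(np.array(p)+.5)/k-.5+np.array(o)
A=lambda p:cr(p,5,(260,180)); B=lambda p:cr(p,3,(370,135))
print("pad",rect(fixed("top",A([(165,248),(262,222),(274,298),(178,325)]),.092)))
print("yel",rect(fixed("top",A([(113,205),(250,160),(337,408),(200,460)]),.070)))
print("case",rect(fixed("top",A([(88,152),(343,460),(238,503)]),.050)))
print("grn",rect(fixed("top",A([(68,75),(210,33),(378,500),(240,557)]),.022)))
print("blk",rect(fixed("top",B([(85,38),(193,59),(158,240),(49,219)]),.030)))
print("ben",rect(fixed("top",B([(369,182),(472,184),(469,444),(366,441)]),.022)))
print("sau rim",fixed("top",B([(129,449)]),.016),"floor",fixed("top",B([(126,448)]),.005))
print("tray",rect(fixed("top",[(94,212),(213,188),(219,226),(98,249)],.063)))
E
```

```text
pad (array([0.5252, 0.0333]), array([525.1,  33.2]), array([31.6, 43.5]), 'yaw', np.float32(103.3))
yel (array([0.5134, 0.0322]), array([513.2,  32. ]), array([ 59.9, 111.2]), 'yaw', np.float32(17.3))
case (array([0.4891, 0.0345]), array([502.9,  54.7]), array([ 45. , 167.7]), 'yaw', np.float32(37.8))
grn (array([0.5262, 0.0339]), array([526.4,  33.9]), array([ 63.6, 219.8]), 'yaw', np.float32(18.1))
blk (array([ 0.64  , -0.1956]), array([ 639.9, -195.6]), array([ 78.4, 134. ]), 'yaw', np.float32(166.6))
ben (array([ 0.5104, -0.4018]), array([ 510.5, -402. ]), array([ 73.1, 185.9]), 'yaw', np.float32(176.1))
sau rim [[ 0.41967795 -0.19349148  0.016     ]] floor [[ 0.4207154  -0.19306092  0.005     ]]
tray (array([0.5705, 0.3399]), array([571.1, 340.6]), array([ 81. , 256.5]), 'yaw', np.float32(99.1))
```

```bash
cat >> h.py <<'E'
def Rd(yaw):
    y=np.radians(yaw);c,s=np.cos(y),np.sin(y); return np.array([[c,s,0],[s,-c,0],[0,0,-1.]])
def plan(wps,s=None):
    """wps: (x,y,z,yaw of tool x); prints shift (mm, tool axes) and turn (deg) of each leg, chained"""
    s=s or ctrl.get_state(); p=np.array(s["position"]);R=Ro.from_rotvec(s["tool_rot"]).as_matrix()
    print("t %.1f"%s["time"],"at",np.round(p,4),"yaw %.1f"%np.degrees(np.arctan2(R[1,0],R[0,0])),"F",np.round(s["ft_force"],1),"w %.3f g %.1f"%(s["grip_width"],s["grip_force"]))
    for x,y,z,a in wps:
        q=np.array([x,y,z]);Q=Rd(a);d=R.T@(q-p)*1000;r=np.degrees(Ro.from_matrix(R.T@Q).as_rotvec())
        print("travel",np.round(d/1000,4).tolist(),"turn",np.round(r,2).tolist(),"rows %.1f %.1f"%(np.linalg.norm(d)/50,np.linalg.norm(r)/8.59)); p,R=q,Q
E
python3 -c "
from h import *
plan([(.525,.033,.22,16)])"
```

```text
t 0.1 at [ 0.2617 -0.5945  0.2356] yaw 23.8 F [-0.2  0.2  0. ] w 1.001 g 0.0
travel [0.4938, -0.4681, 0.0163] turn [-0.1, 0.01, 7.77] rows 13.6 0.9
```

Request:
{"fn": "step_arm", "kwargs": {"commands": [{"travel": [0.033, -0.031, 0.001], "turn": [0, 0, 0]}, {"travel": [0.066, -0.062, 0.002], "turn": [0, 0, 0]}, {"travel": [0.099, -0.094, 0.003], "turn": [0, 0, 0]}, {"travel": [0.132, -0.125, 0.004], "turn": [0, 0, 0]}, {"travel": [0.165, -0.156, 0.005], "turn": [0, 0, 0]}]}}

```text
time: 0.6
position: [0.3504, -0.3836, 0.2311]
tool_rot: [-3.074, -0.647, 0.001]
ft_force: [0.7, 0.3, -0.7]
grip_width: 1.006
grip_force: 0.0
```

Request:
{"fn": "step_arm", "kwargs": {"commands": [{"travel": [0.033, -0.031, 0.001], "turn": [0, 0, 0]}, {"travel": [0.066, -0.062, 0.002], "turn": [0, 0, 0]}, {"travel": [0.099, -0.094, 0.003], "turn": [0, 0, 0]}, {"travel": [0.132, -0.125, 0.004], "turn": [0, 0, 0]}, {"travel": [0.165, -0.156, 0.005], "turn": [0, 0, 0]}]}}

```text
time: 1.1
position: [0.4384, -0.1745, 0.2263]
tool_rot: [3.074, 0.647, -0.0]
ft_force: [0.4, -1.1, 0.1]
grip_width: 0.996
grip_force: 0.0
```

Request:
{"fn": "step_arm", "kwargs": {"commands": [{"travel": [0.041, -0.039, 0.001], "turn": [0, 0, 2]}, {"travel": [0.082, -0.078, 0.003], "turn": [0, 0, 4]}, {"travel": [0.123, -0.117, 0.004], "turn": [0, 0, 6]}, {"travel": [0.164, -0.156, 0.005], "turn": [0, 0, 7.8]}, {"travel": [0.164, -0.156, 0.005], "turn": [0, 0, 7.8]}]}}

```text
time: 1.6
position: [0.5259, 0.0377, 0.2215]
tool_rot: [-3.108, -0.443, -0.001]
ft_force: [0.8, 0.4, 0.4]
grip_width: 0.999
grip_force: 0.0
```

Run:
```python
from h import *
import json
s=ctrl.get_state();i=ctrl.get_image("wrist")
json.dump([list(s["position"]),list(s["tool_rot"])],open("w1.json","w"))
cv2.imwrite("pics/w1full.png",i[:,:,::-1])
plan([(.525,.033,.22,16)],s)
R,t=wristRt(s["position"],s["tool_rot"]);m=ctrl.camera_model("wrist")
c=R@[.52,.033,.07]+t;print(c[:2]/c[2]*m["fx"]+[m["cx"],m["cy"]])
```

```text
t 1.6 at [0.5259 0.0377 0.2215] yaw 16.2 F [0.8 0.4 0.4] w 0.999 g 0.0
travel [-0.0021, 0.0043, 0.0015] turn [-0.11, -0.06, 0.23] rows 0.1 0.0
[322.20878091 229.5540282 ]
```

View pics/w1full.png

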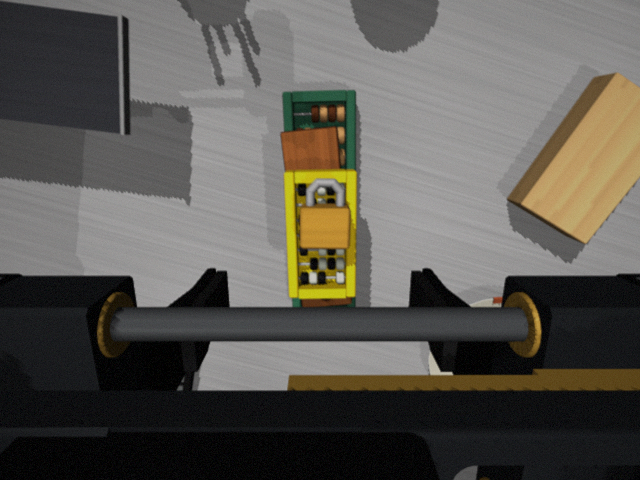

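The wrist view shows the padlock body at columns 301–350, rows 207–247. The yellow abacus has corners at about (286,170), (357,170), (355,297) and (291,299). The case's far end is at (281,131) to (338,127), and the green end is at (283,92) to (355,90). The block is at the right and the tray at the left.

```bash
python3 - <<'E'
from h import *
import json
p,rv=json.load(open("w1.json"));R,t=wristRt(p,rv);m=ctrl.camera_model("wrist")
W=lambda uv,z:ray(uv,z,m,R,t)
print("pad",rect(W([(301,207),(350,208),(350,247),(301,247)],.092)))
print("yel",rect(W([(286,170),(357,170),(355,297),(291,299)],.07)))
print("case far",W([(281,131),(338,127)],.05)[:,:2])
print("grn far",W([(283,92),(355,90)],.022)[:,:2])
plan([(.525,.033,.2,15),(.525,.033,.089,15)])
E
python3 - <<'E'
import cv2
i=cv2.imread("pics/w1full.png")[80:320,265:375]
cv2.imwrite("pics/w1c.png",cv2.resize(i,None,fx=2.5,fy=2.5,interpolation=cv2.INTER_CUBIC))
E
```

```text
pad (array([0.5279, 0.0328]), array([528.1,  32.8]), array([32.4, 38.9]), 'yaw', np.float32(106.3))
yel (array([0.5136, 0.0311]), array([513.6,  31. ]), array([ 57.5, 114.1]), 'yaw', np.float32(17.1))
case far [[0.58742728 0.08878066]
 [0.60392257 0.04375726]]
grn far [[0.61947781 0.09824605]
 [0.63898438 0.03728775]]
t 1.6 at [0.5266 0.0411 0.2215] yaw 16.5 F [1.3 3.  0.3] w 0.998 g 0.0
travel [-0.0039, 0.0074, 0.0214] turn [-0.24, -0.15, 1.48] rows 0.5 0.2
travel [0.0, 0.0, 0.111] turn [0.0, 0.0, 0.0] rows 2.2 0.0
```

View pics/w1c.png

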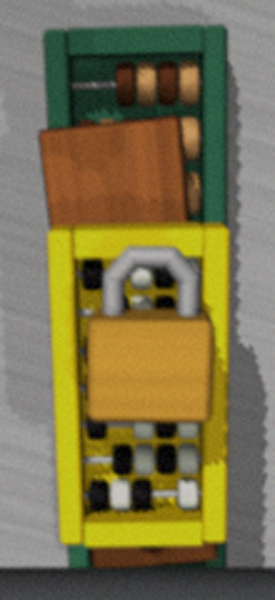

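The close-up confirms the wrist corners. The padlock lies about in line with the yellow abacus, and the case is rotated slightly. I'll settle the arm above it first.

Request:
{"fn": "step_arm", "kwargs": {"commands": [{"travel": [-0.001, 0.004, 0.04], "turn": [0, 0, 0]}, {"travel": [-0.001, 0.004, 0.08], "turn": [0, 0, 0]}, {"travel": [-0.001, 0.004, 0.09], "turn": [0, 0, 0]}, {"travel": [-0.001, 0.004, 0.09], "turn": [0, 0, 0]}, {"travel": [-0.001, 0.004, 0.09], "turn": [0, 0, 0]}], "gripper": 1, "force": 20}}

```text
time: 2.15
position: [0.5265, 0.0284, 0.133]
tool_rot: [3.111, 0.436, 0.003]
ft_force: [0.9, -0.5, 0.6]
grip_width: 0.995
grip_force: 0.0
```

```bash
python3 -c "
from h import *
plan([(.527,.033,.088,16.5),(.527,.033,.22,16.5),(.42,-.193,.2,16.5)])"
```

```text
t 2.1 at [0.5265 0.0284 0.133 ] yaw 16.0 F [ 0.9 -0.5  0.6] w 0.995 g 0.0
travel [0.0016, -0.0043, 0.045] turn [0.03, -0.11, -0.54] rows 0.9 0.1
travel [0.0, 0.0, -0.132] turn [0.0, 0.0, 0.0] rows 2.6 0.0
travel [-0.1668, 0.1863, 0.02] turn [0.0, 0.0, 0.0] rows 5.0 0.0
```

Request:
{"fn": "step_arm", "kwargs": {"commands": [{"travel": [0.001, -0.004, 0.02], "turn": [0, 0, -0.5]}, {"travel": [0.001, -0.004, 0.04], "turn": [0, 0, -0.5]}, {"travel": [0.001, -0.004, 0.045], "turn": [0, 0, -0.5]}, {"travel": [0.001, -0.004, 0.045], "turn": [0, 0, -0.5]}]}}

```text
time: 2.55
position: [0.526, 0.0324, 0.0875]
tool_rot: [3.109, 0.45, 0.001]
ft_force: [0.2, 0.1, 0.8]
grip_width: 0.997
grip_force: 0.0
```

Request:
{"fn": "step_arm", "kwargs": {"commands": [{"travel": [0, 0, 0], "turn": [0, 0, 0]}, {"travel": [0, 0, 0], "turn": [0, 0, 0]}, {"travel": [0, 0, 0], "turn": [0, 0, 0]}, {"travel": [0, 0, 0], "turn": [0, 0, 0]}, {"travel": [0, 0, 0], "turn": [0, 0, 0]}], "gripper": 0.3, "force": 25}}

```text
time: 3.05
position: [0.5256, 0.0325, 0.0868]
tool_rot: [3.109, 0.45, 0.001]
ft_force: [-0.6, 1.0, -0.1]
grip_width: 0.631
grip_force: 0.0
```

Request:
{"fn": "step_arm", "kwargs": {"commands": [{"travel": [0, 0, 0], "turn": [0, 0, 0]}, {"travel": [0, 0, 0], "turn": [0, 0, 0]}, {"travel": [0, 0, 0], "turn": [0, 0, 0]}, {"travel": [0, 0, -0.01], "turn": [0, 0, 0]}, {"travel": [0, 0, -0.02], "turn": [0, 0, 0]}]}}

```text
time: 3.55
position: [0.5249, 0.0326, 0.1067]
tool_rot: [-3.109, -0.45, 0.002]
ft_force: [0.7, 0.1, -1.9]
grip_width: 0.455
grip_force: 24.9
```

```bash
python3 -c "
from h import *
plan([(.525,.033,.16,16.5),(.42,-.193,.16,16.5),(.42,-.193,.04,16.5)])"
```

```text
t 3.5 at [0.5249 0.0326 0.1067] yaw 16.5 F [ 0.7  0.1 -1.9] w 0.455 g 24.9
travel [0.0002, -0.0004, -0.0533] turn [-0.03, 0.07, -0.02] rows 1.1 0.0
travel [-0.1649, 0.1869, 0.0] turn [0.0, 0.0, 0.0] rows 5.0 0.0
travel [0.0, 0.0, 0.12] turn [0.0, 0.0, 0.0] rows 2.4 0.0
```

Request:
{"fn": "step_arm", "kwargs": {"commands": [{"travel": [0, 0, -0.03], "turn": [0, 0, 0]}, {"travel": [0, 0, -0.053], "turn": [0, 0, 0]}, {"travel": [-0.027, 0.031, -0.053], "turn": [0, 0, 0]}, {"travel": [-0.055, 0.062, -0.053], "turn": [0, 0, 0]}, {"travel": [-0.082, 0.093, -0.053], "turn": [0, 0, 0]}]}}

```text
time: 4.05
position: [0.4726, -0.0809, 0.1606]
tool_rot: [3.108, 0.452, 0.002]
ft_force: [0.4, -0.4, -2.4]
grip_width: 0.459
grip_force: 24.9
```

Request:
{"fn": "step_arm", "kwargs": {"commands": [{"travel": [-0.028, 0.031, 0], "turn": [0, 0, 0]}, {"travel": [-0.055, 0.062, 0], "turn": [0, 0, 0]}, {"travel": [-0.083, 0.094, 0], "turn": [0, 0, 0]}, {"travel": [-0.083, 0.094, 0.03], "turn": [0, 0, 0]}, {"travel": [-0.083, 0.094, 0.06], "turn": [0, 0, 0]}]}}

```text
time: 4.55
position: [0.4206, -0.1958, 0.1006]
tool_rot: [3.107, 0.444, 0.005]
ft_force: [1.1, 0.2, -3.1]
grip_width: 0.457
grip_force: 24.9
```

Request:
{"fn": "step_arm", "kwargs": {"commands": [{"travel": [0, 0, 0.03], "turn": [0, 0, 0]}, {"travel": [0, 0, 0.055], "turn": [0, 0, 0]}, {"travel": [0, 0, 0.055], "turn": [0, 0, 0]}, {"travel": [0, 0, 0.055], "turn": [0, 0, 0]}, {"travel": [0, 0, 0.055], "turn": [0, 0, 0]}]}}

```text
time: 5.05
position: [0.4217, -0.1942, 0.0464]
tool_rot: [3.107, 0.45, 0.004]
ft_force: [-0.9, -0.5, -2.2]
grip_width: 0.459
grip_force: 24.9
```

```bash
python3 -c "
from h import *
plan([(.42,-.193,.0225,16.5)])
cv2.imwrite('pics/top1.png',ctrl.get_image('top')[:,:,::-1])"
```

```text
t 5.0 at [ 0.4217 -0.1942  0.0464] yaw 16.5 F [-0.9 -0.5 -2.2] w 0.459 g 24.9
travel [-0.0013, -0.0017, 0.0239] turn [0.14, -0.13, -0.02] rows 0.5 0.0
```

Request:
{"fn": "step_arm", "kwargs": {"commands": [{"travel": [-0.001, -0.001, 0.007], "turn": [0, 0, 0]}, {"travel": [-0.002, -0.001, 0.014], "turn": [0, 0, 0]}, {"travel": [-0.002, -0.001, 0.019], "turn": [0, 0, 0]}, {"travel": [-0.002, -0.001, 0.021], "turn": [0, 0, 0]}, {"travel": [-0.002, -0.001, 0.022], "turn": [0, 0, 0]}]}}

```text
time: 5.6
position: [0.4178, -0.1931, 0.0221]
tool_rot: [-3.109, -0.45, 0.001]
ft_force: [-0.3, 0.3, -1.6]
grip_width: 0.459
grip_force: 24.9
```

Request:
{"fn": "step_arm", "kwargs": {"commands": [{"travel": [0, 0, 0.0005], "turn": [0, 0, 0]}, {"travel": [0, 0, 0.001], "turn": [0, 0, 0]}, {"travel": [0, 0, 0.0015], "turn": [0, 0, 0]}, {"travel": [0, 0, 0.0015], "turn": [0, 0, 0]}]}}

```text
time: 6.0
position: [0.4182, -0.1933, 0.0215]
tool_rot: [3.109, 0.45, 0.0]
ft_force: [-1.2, -0.0, 2.9]
grip_width: 0.457
grip_force: 24.9
```

Request:
{"fn": "step_arm", "kwargs": {"commands": [{"travel": [0, 0, 0], "turn": [0, 0, 0]}, {"travel": [0, 0, 0], "turn": [0, 0, 0]}, {"travel": [0, 0, 0], "turn": [0, 0, 0]}, {"travel": [0, 0, 0], "turn": [0, 0, 0]}], "gripper": 0.6}}

```text
time: 6.4
position: [0.4181, -0.1933, 0.0211]
tool_rot: [3.109, 0.45, 0.0]
ft_force: [-0.1, -0.1, 0.5]
grip_width: 0.592
grip_force: 0.0
```

Request:
{"fn": "step_arm", "kwargs": {"commands": [{"travel": [0, 0, -0.01], "turn": [0, 0, 0]}, {"travel": [0, 0, -0.03], "turn": [0, 0, 0]}, {"travel": [0, 0, -0.08], "turn": [0, 0, 0]}, {"travel": [0, 0, -0.12], "turn": [0, 0, 0]}, {"travel": [0, 0, -0.14], "turn": [0, 0, 0]}]}}

```text
time: 6.9
position: [0.4199, -0.1938, 0.1656]
tool_rot: [3.105, 0.45, 0.008]
ft_force: [0.7, -0.2, 0.4]
grip_width: 0.6
grip_force: 0.0
```

```bash
python3 -c "
from h import *
plan([(.5135,.0315,.16,17.2),(.5135,.0315,.068,17.2)])"
```

```text
t 6.9 at [ 0.4199 -0.1938  0.1656] yaw 16.5 F [ 0.7 -0.2  0.4] w 0.600 g 0.0
travel [0.1537, -0.1895, 0.0054] turn [0.28, -0.25, -0.72] rows 4.9 0.1
travel [0.0, 0.0, 0.092] turn [0.0, 0.0, 0.0] rows 1.8 0.0
```

Request:
{"fn": "step_arm", "kwargs": {"commands": [{"travel": [0.031, -0.038, 0], "turn": [0, 0, 0]}, {"travel": [0.061, -0.076, 0], "turn": [0, 0, 0]}, {"travel": [0.092, -0.114, 0], "turn": [0, 0, 0]}, {"travel": [0.123, -0.152, 0], "turn": [0, 0, 0]}, {"travel": [0.153, -0.19, 0], "turn": [0, 0, -0.7]}], "gripper": 1}}

```text
time: 7.4
position: [0.5116, 0.0341, 0.1621]
tool_rot: [3.105, 0.469, 0.002]
ft_force: [1.2, -0.4, -0.5]
grip_width: 0.952
grip_force: 0.0
```

Request:
{"fn": "step_arm", "kwargs": {"commands": [{"travel": [0, 0, 0.025], "turn": [0, 0, 0]}, {"travel": [0, 0, 0.05], "turn": [0, 0, 0]}, {"travel": [0, 0, 0.055], "turn": [0, 0, 0]}, {"travel": [0, 0, 0.055], "turn": [0, 0, 0]}, {"travel": [0, 0, 0.055], "turn": [0, 0, 0]}]}}

```text
time: 7.9
position: [0.5117, 0.032, 0.1073]
tool_rot: [3.106, 0.468, 0.003]
ft_force: [-0.9, 0.4, 0.8]
grip_width: 0.999
grip_force: 0.0
```

```bash
python3 -c "
from h import *
s=ctrl.get_state();cv2.imwrite('pics/w2.png',ctrl.get_image('wrist')[:,:,::-1])
plan([(.5135,.0315,.068,17.2)],s)"
```

```text
t 7.9 at [0.5117 0.032  0.1073] yaw 17.1 F [-0.9  0.4  0.8] w 0.999 g 0.0
travel [0.0015, 0.001, 0.0393] turn [0.04, -0.09, -0.08] rows 0.8 0.0
```

View pics/w2.png

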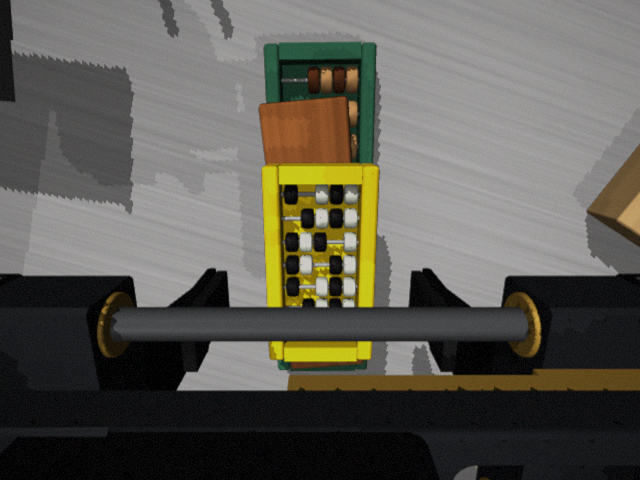

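The wrist view shows the yellow abacus centred and aligned between the fingers, at columns 264–378 and rows 165–360. I'll grasp it.

Request:
{"fn": "step_arm", "kwargs": {"commands": [{"travel": [0.001, 0.001, 0.02], "turn": [0, 0, 0]}, {"travel": [0.001, 0.001, 0.038], "turn": [0, 0, 0]}, {"travel": [0.001, 0.001, 0.039], "turn": [0, 0, 0]}, {"travel": [0.001, 0.001, 0.039], "turn": [0, 0, 0]}, {"travel": [0.001, 0.001, 0.039], "turn": [0, 0, 0]}]}}

```text
time: 8.45
position: [0.5132, 0.0317, 0.0684]
tool_rot: [3.106, 0.468, 0.003]
ft_force: [0.4, 0.3, -0.7]
grip_width: 1.003
grip_force: 0.0
```

Request:
{"fn": "step_arm", "kwargs": {"commands": [{"travel": [0, 0, 0], "turn": [0, 0, 0]}, {"travel": [0, 0, 0], "turn": [0, 0, 0]}, {"travel": [0, 0, 0], "turn": [0, 0, 0]}, {"travel": [0, 0, 0], "turn": [0, 0, 0]}, {"travel": [0, 0, 0], "turn": [0, 0, 0]}], "gripper": 0.55, "force": 20}}

```text
time: 8.95
position: [0.5122, 0.0316, 0.0671]
tool_rot: [3.106, 0.469, 0.0]
ft_force: [0.1, 0.1, 1.6]
grip_width: 0.688
grip_force: 20.0
```

Request:
{"fn": "step_arm", "kwargs": {"commands": [{"travel": [0, 0, 0], "turn": [0, 0, 0]}, {"travel": [0, 0, -0.01], "turn": [0, 0, 0]}, {"travel": [0, 0, -0.03], "turn": [0, 0, 0]}, {"travel": [0, 0, -0.06], "turn": [0, 0, 0]}, {"travel": [0, 0, -0.08], "turn": [0, 0, 0]}]}}

```text
time: 9.45
position: [0.5126, 0.032, 0.1492]
tool_rot: [3.106, 0.469, 0.002]
ft_force: [-0.6, 0.1, -1.2]
grip_width: 0.689
grip_force: 20.0
```

```bash
python3 -c "
from h import *
plan([(.64,-.1956,.15,-13.4),(.64,-.1956,.06,-13.4)])"
```

```text
t 9.4 at [0.5126 0.032  0.1492] yaw 17.2 F [-0.6  0.1 -1.2] w 0.689 g 20.0
travel [0.0544, 0.2551, -0.0006] turn [0.0, -0.09, 30.59] rows 5.2 3.6
travel [0.0, 0.0, 0.09] turn [0.0, 0.0, 0.0] rows 1.8 0.0
```

Request:
{"fn": "step_arm", "kwargs": {"commands": [{"travel": [0.009, 0.042, 0], "turn": [0, 0, 5]}, {"travel": [0.018, 0.084, 0], "turn": [0, 0, 11]}, {"travel": [0.027, 0.127, 0], "turn": [0, 0, 17]}, {"travel": [0.036, 0.17, 0], "turn": [0, 0, 24]}, {"travel": [0.045, 0.212, 0], "turn": [0, 0, 30.6]}]}}

```text
time: 9.95
position: [0.6183, -0.1595, 0.1475]
tool_rot: [3.119, -0.375, 0.0]
ft_force: [0.2, 0.6, -0.6]
grip_width: 0.689
grip_force: 20.0
```

```bash
python3 -c "
from h import *
plan([(.64,-.1956,.15,-13.4),(.64,-.1956,.07,-13.4)])"
```

```text
t 9.9 at [ 0.6183 -0.1595  0.1475] yaw -13.7 F [ 0.2  0.6 -0.6] w 0.689 g 20.0
travel [0.0297, 0.03, -0.0025] turn [0.01, -0.01, -0.33] rows 0.8 0.0
travel [0.0, 0.0, 0.08] turn [0.0, 0.0, 0.0] rows 1.6 0.0
```

Request:
{"fn": "step_arm", "kwargs": {"commands": [{"travel": [0.027, 0.03, 0.01], "turn": [0, 0, 0]}, {"travel": [0.028, 0.033, 0.04], "turn": [0, 0, 0]}, {"travel": [0.028, 0.033, 0.078], "turn": [0, 0, 0]}, {"travel": [0.028, 0.033, 0.078], "turn": [0, 0, 0]}, {"travel": [0.028, 0.033, 0.078], "turn": [0, 0, 0]}]}}

```text
time: 10.45
position: [0.6369, -0.1957, 0.0692]
tool_rot: [-3.119, 0.367, 0.002]
ft_force: [0.5, 0.2, -0.2]
grip_width: 0.682
grip_force: 20.0
```

```bash
python3 -c "
from h import *
plan([(.64,-.1956,.048,-13.4)])"
```

```text
t 10.4 at [ 0.6369 -0.1957  0.0692] yaw -13.4 F [ 0.5  0.2 -0.2] w 0.682 g 20.0
travel [0.003, -0.0008, 0.0212] turn [-0.03, 0.08, -0.0] rows 0.4 0.0
```

Request:
{"fn": "step_arm", "kwargs": {"commands": [{"travel": [0.002, -0.001, 0.008], "turn": [0, 0, 0]}, {"travel": [0.002, -0.001, 0.015], "turn": [0, 0, 0]}, {"travel": [0.002, -0.001, 0.019], "turn": [0, 0, 0]}, {"travel": [0.002, -0.001, 0.0205], "turn": [0, 0, 0]}, {"travel": [0.002, -0.001, 0.0215], "turn": [0, 0, 0]}]}}

```text
time: 10.95
position: [0.6394, -0.1957, 0.0476]
tool_rot: [3.12, -0.367, 0.0]
ft_force: [0.5, -0.3, -0.8]
grip_width: 0.686
grip_force: 20.0
```

Request:
{"fn": "step_arm", "kwargs": {"commands": [{"travel": [0, 0, 0.0005], "turn": [0, 0, 0]}, {"travel": [0, 0, 0.001], "turn": [0, 0, 0]}, {"travel": [0, 0, 0.001], "turn": [0, 0, 0]}]}}

```text
time: 11.25
position: [0.6395, -0.1957, 0.0472]
tool_rot: [3.12, -0.368, 0.0]
ft_force: [-1.9, -0.1, 3.0]
grip_width: 0.69
grip_force: 20.0
```

Contact. I'll release, retreat and head back to the pile for the case.

Request:
{"fn": "step_arm", "kwargs": {"commands": [{"travel": [0, 0, 0], "turn": [0, 0, 0]}, {"travel": [0, 0, 0], "turn": [0, 0, 0]}, {"travel": [0, 0, 0], "turn": [0, 0, 0]}, {"travel": [0, 0, -0.01], "turn": [0, 0, 0]}, {"travel": [0, 0, -0.03], "turn": [0, 0, 0]}], "gripper": 0.9}}

```text
time: 11.75
position: [0.6381, -0.1954, 0.0755]
tool_rot: [-3.119, 0.367, 0.005]
ft_force: [-0.2, -0.6, 0.8]
grip_width: 0.895
grip_force: 0.0
```

Request:
{"fn": "step_arm", "kwargs": {"commands": [{"travel": [0, 0, -0.04], "turn": [0, 0, 0]}, {"travel": [0, 0, -0.08], "turn": [0, 0, 0]}, {"travel": [0, -0.04, -0.12], "turn": [0, 0, -5]}, {"travel": [-0.01, -0.08, -0.13], "turn": [0, 0, -12]}, {"travel": [-0.02, -0.12, -0.13], "turn": [0, 0, -19]}], "gripper": 1}}

```text
time: 12.25
position: [0.65, -0.0724, 0.2113]
tool_rot: [3.137, 0.16, 0.012]
ft_force: [-0.4, 1.5, -0.4]
grip_width: 0.997
grip_force: 0.0
```

```bash
python3 -c "
from h import *
plan([(.5,.033,.2,17)])"
```

```text
t 12.2 at [ 0.65   -0.0724  0.2113] yaw 5.8 F [-0.4  1.5 -0.4] w 0.997 g 0.0
travel [-0.1386, -0.1201, 0.0102] turn [0.11, -0.41, -11.17] rows 3.7 1.3
```

Request:
{"fn": "step_arm", "kwargs": {"commands": [{"travel": [-0.035, -0.03, 0], "turn": [0, 0, -3]}, {"travel": [-0.07, -0.06, 0], "turn": [0, 0, -6]}, {"travel": [-0.105, -0.09, 0], "turn": [0, 0, -9]}, {"travel": [-0.138, -0.12, 0], "turn": [0, 0, -11]}, {"travel": [-0.138, -0.12, 0], "turn": [0, 0, -11]}]}}

```text
time: 12.75
position: [0.4949, 0.0364, 0.2072]
tool_rot: [3.105, 0.464, -0.002]
ft_force: [0.4, -0.6, 0.3]
grip_width: 0.998
grip_force: 0.0
```

Request:
{"fn": "step_arm", "kwargs": {"commands": [{"travel": [0, 0, 0], "turn": [0, 0, 0]}, {"travel": [0, 0, 0], "turn": [0, 0, 0]}]}}

```text
time: 12.95
position: [0.4999, 0.0308, 0.2072]
tool_rot: [3.108, 0.45, 0.002]
ft_force: [-0.1, 0.5, -0.7]
grip_width: 1.001
grip_force: 0.0
```

Run:
```python
from h import *
import json
s=ctrl.get_state();i=ctrl.get_image("wrist")
json.dump([list(s["position"]),list(s["tool_rot"])],open("w3.json","w"))
cv2.imwrite("pics/w3.png",i[:,:,::-1])
cv2.imwrite("pics/w3c.png",cv2.resize(i[60:320,230:430,::-1],None,fx=2.25,fy=2.25,interpolation=cv2.INTER_CUBIC))
plan([(.5,.033,.2,17)],s)
```

```text
t 12.9 at [0.4999 0.0308 0.2072] yaw 16.5 F [-0.1  0.5 -0.7] w 1.001 g 0.0
travel [0.0007, -0.0021, 0.0072] turn [0.06, -0.08, -0.51] rows 0.2 0.1
```

View pics/w3.png

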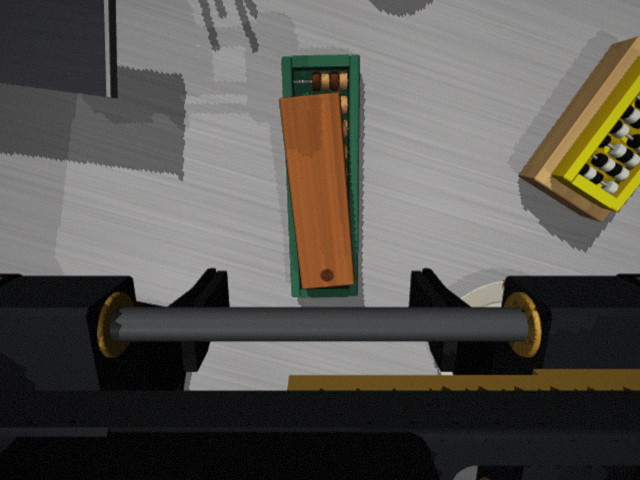

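The yellow abacus sits on the block. The case is fully visible, with top corners at about (279,98), (338,93), (354,287) and (302,290). The green corners are (282,57), (359,55), (356,297) and (292,297).

Run:
```python
from h import *
import json
p,rv=json.load(open("w3.json"));R,t=wristRt(p,rv);m=ctrl.camera_model("wrist")
im=cv2.imread("pics/w3.png")
hsv=cv2.cvtColor(im,cv2.COLOR_BGR2HSV)
W=lambda uv,z:ray(uv,z,m,R,t)
print("case",rect(W([(279,98),(338,93),(354,287),(302,290)],.05)))
print("grn",rect(W([(282,57),(359,55),(356,296),(292,297)],.022)))
k=cv2.inRange(hsv,(3,110,60),(16,255,255));k[:, :240]=0;k[:,420:]=0;k[300:]=0
k=cv2.morphologyEx(k,cv2.MORPH_OPEN,np.ones((15,15)))
c=max(cv2.findContours(k,0,1)[0],key=cv2.contourArea)[:,0]
print("case seg",rect(W(c,.05)))
```

```text
case (array([0.5177, 0.0355]), array([517.5,  35.3]), array([ 47. , 165.8]), 'yaw', np.float32(22.1))
grn (array([0.5245, 0.0342]), array([524.6,  34.3]), array([ 64.1, 218.5]), 'yaw', np.float32(17.4))
case seg (array([0.523 , 0.0375]), array([518.9,  35.9]), array([ 47.9, 163.5]), 'yaw', np.float32(21.9))
```

```bash
python3 -c "
from h import *
plan([(.5185,.0357,.08,22),(.5185,.0357,.04,22)])"
```

```text
t 13.0 at [0.4999 0.0307 0.207 ] yaw 16.5 F [-0.2 -0.6 -0.1] w 1.000 g 0.0
travel [0.0191, 0.0005, 0.127] turn [0.01, -0.06, -5.53] rows 2.6 0.6
travel [0.0, 0.0, 0.04] turn [0.0, 0.0, 0.0] rows 0.8 0.0
```

Request:
{"fn": "step_arm", "kwargs": {"commands": [{"travel": [0.019, 0.0005, 0.04], "turn": [0, 0, -5.5]}, {"travel": [0.019, 0.0005, 0.08], "turn": [0, 0, -5.5]}, {"travel": [0.019, 0.0005, 0.12], "turn": [0, 0, -5.5]}, {"travel": [0.019, 0.0005, 0.127], "turn": [0, 0, -5.5]}, {"travel": [0.019, 0.0005, 0.127], "turn": [0, 0, -5.5]}]}}

```text
time: 13.5
position: [0.5169, 0.0363, 0.0785]
tool_rot: [-3.082, -0.6, 0.004]
ft_force: [0.3, -0.1, 0.0]
grip_width: 1.002
grip_force: 0.0
```

Request:
{"fn": "step_arm", "kwargs": {"commands": [{"travel": [0, 0, 0], "turn": [0, 0, 0]}, {"travel": [0, 0, 0.02], "turn": [0, 0, 0]}, {"travel": [0, 0, 0.035], "turn": [0, 0, 0]}, {"travel": [0, 0, 0.035], "turn": [0, 0, 0]}, {"travel": [0, 0, 0.035], "turn": [0, 0, 0]}]}}

```text
time: 14.0
position: [0.5177, 0.0367, 0.0452]
tool_rot: [3.083, 0.601, 0.001]
ft_force: [-0.1, 1.0, 1.3]
grip_width: 1.001
grip_force: 0.0
```

```bash
python3 -c "
from h import *
plan([(.5185,.0357,.04,22)])"
```

```text
t 14.0 at [0.5177 0.0367 0.0452] yaw 22.1 F [-0.1  1.   1.3] w 1.001 g 0.0
travel [0.0003, 0.0013, 0.0053] turn [0.02, -0.04, 0.07] rows 0.1 0.0
```

Request:
{"fn": "step_arm", "kwargs": {"commands": [{"travel": [0.001, 0.001, 0.005], "turn": [0, 0, 0]}, {"travel": [0.001, 0.001, 0.005], "turn": [0, 0, 0]}, {"travel": [0.001, 0.001, 0.005], "turn": [0, 0, 0]}, {"travel": [0.001, 0.001, 0.005], "turn": [0, 0, 0]}, {"travel": [0.001, 0.001, 0.005], "turn": [0, 0, 0]}], "gripper": 0.45, "force": 25}}

```text
time: 14.5
position: [0.5186, 0.0361, 0.0397]
tool_rot: [3.083, 0.601, 0.0]
ft_force: [0.1, 0.2, 0.6]
grip_width: 0.633
grip_force: 0.0
```

Request:
{"fn": "step_arm", "kwargs": {"commands": [{"travel": [0, 0, 0], "turn": [0, 0, 0]}, {"travel": [0, 0, 0], "turn": [0, 0, 0]}, {"travel": [0, 0, -0.01], "turn": [0, 0, 0]}, {"travel": [0, 0, -0.03], "turn": [0, 0, 0]}, {"travel": [0, 0, -0.06], "turn": [0, 0, 0]}]}}

```text
time: 15.0
position: [0.5168, 0.0361, 0.099]
tool_rot: [-3.082, -0.601, 0.006]
ft_force: [0.9, -0.7, -1.5]
grip_width: 0.573
grip_force: 25.0
```

Request:
{"fn": "step_arm", "kwargs": {"commands": [{"travel": [0, 0, -0.03], "turn": [0, 0, 0]}, {"travel": [0, 0, -0.06], "turn": [0, 0, 0]}, {"travel": [0, 0, -0.06], "turn": [0, 0, 0]}]}}

```text
time: 15.3
position: [0.5213, 0.0367, 0.1641]
tool_rot: [3.081, 0.601, 0.012]
ft_force: [0.5, -0.4, -1.2]
grip_width: 0.574
grip_force: 25.0
```

```bash
python3 -c "
from h import *
plan([(.56,-.19,.16,10),(.51,-.402,.15,-3.9),(.51,-.402,.05,-3.9)])"
```

```text
t 15.3 at [0.5213 0.0367 0.1641] yaw 22.1 F [ 0.5 -0.4 -1.2] w 0.574 g 25.0
travel [-0.0494, 0.2246, 0.0046] turn [0.17, -0.43, 12.08] rows 4.6 1.4
travel [-0.0861, 0.2001, 0.01] turn [0.0, 0.0, 13.9] rows 4.4 1.6
travel [0.0, 0.0, 0.1] turn [0.0, 0.0, 0.0] rows 2.0 0.0
```

Request:
{"fn": "step_arm", "kwargs": {"commands": [{"travel": [-0.01, 0.045, 0], "turn": [0, 0, 2]}, {"travel": [-0.02, 0.09, 0], "turn": [0, 0, 4]}, {"travel": [-0.03, 0.135, 0], "turn": [0, 0, 7]}, {"travel": [-0.04, 0.18, 0], "turn": [0, 0, 10]}, {"travel": [-0.049, 0.225, 0], "turn": [0, 0, 12]}]}}

```text
time: 15.8
position: [0.5568, -0.1925, 0.1585]
tool_rot: [-3.129, -0.273, 0.003]
ft_force: [1.0, 0.2, -1.4]
grip_width: 0.57
grip_force: 25.0
```

Request:
{"fn": "step_arm", "kwargs": {"commands": [{"travel": [-0.017, 0.04, 0], "turn": [0, 0, 3]}, {"travel": [-0.034, 0.08, 0], "turn": [0, 0, 6]}, {"travel": [-0.051, 0.12, 0], "turn": [0, 0, 9]}, {"travel": [-0.068, 0.16, 0], "turn": [0, 0, 12]}, {"travel": [-0.086, 0.2, 0], "turn": [0, 0, 14]}]}}

```text
time: 16.3
position: [0.5068, -0.4038, 0.1582]
tool_rot: [-3.138, 0.11, 0.002]
ft_force: [1.4, 0.3, -2.4]
grip_width: 0.571
grip_force: 25.0
```

Request:
{"fn": "step_arm", "kwargs": {"commands": [{"travel": [0, 0, 0], "turn": [0, 0, 0]}, {"travel": [0, 0, 0.03], "turn": [0, 0, 0]}, {"travel": [0, 0, 0.06], "turn": [0, 0, 0]}, {"travel": [0, 0, 0.08], "turn": [0, 0, 0]}, {"travel": [0, 0, 0.08], "turn": [0, 0, 0]}]}}

```text
time: 16.8
position: [0.5049, -0.4004, 0.0746]
tool_rot: [-3.134, 0.107, 0.011]
ft_force: [-0.5, 0.7, -2.7]
grip_width: 0.574
grip_force: 25.0
```

```bash
python3 -c "
from h import *
plan([(.51,-.402,.05,-3.9)])"
```

```text
t 16.8 at [ 0.5049 -0.4004  0.0746] yaw -3.9 F [-0.5  0.7 -2.7] w 0.574 g 25.0
travel [0.0053, 0.0013, 0.0246] turn [-0.31, 0.42, -0.01] rows 0.5 0.1
```

Request:
{"fn": "step_arm", "kwargs": {"commands": [{"travel": [0.005, 0.0015, 0.01], "turn": [0, 0, 0]}, {"travel": [0.005, 0.0015, 0.02], "turn": [0, 0, 0]}, {"travel": [0.005, 0.0015, 0.028], "turn": [0, 0, 0]}, {"travel": [0.005, 0.0015, 0.032], "turn": [0, 0, 0]}, {"travel": [0.005, 0.0015, 0.032], "turn": [0, 0, 0]}]}}

```text
time: 17.3
position: [0.5124, -0.4044, 0.0469]
tool_rot: [-3.139, 0.108, 0.002]
ft_force: [-0.5, -0.1, -1.6]
grip_width: 0.573
grip_force: 25.0
```

```bash
python3 -c "
from h import *
plan([(.51,-.402,.0395,-3.9)])"
```

```text
t 17.3 at [ 0.5124 -0.4044  0.0469] yaw -3.9 F [-0.5 -0.1 -1.6] w 0.573 g 25.0
travel [-0.0025, -0.0022, 0.0074] turn [-0.03, 0.06, -0.03] rows 0.2 0.0
```

Request:
{"fn": "step_arm", "kwargs": {"commands": [{"travel": [0, 0, 0.003], "turn": [0, 0, 0]}, {"travel": [0, 0, 0.003], "turn": [0, 0, 0]}, {"travel": [0, 0, 0.003], "turn": [0, 0, 0]}]}}

```text
time: 17.6
position: [0.5129, -0.4047, 0.0449]
tool_rot: [3.139, -0.108, 0.001]
ft_force: [-0.5, 0.2, -1.7]
grip_width: 0.57
grip_force: 25.0
```

```bash
python3 -c "
from h import *
plan([(.51,-.402,.0395,-3.9)])"
```

```text
t 17.6 at [ 0.5129 -0.4047  0.0449] yaw -3.9 F [-0.5  0.2 -1.7] w 0.570 g 25.0
travel [-0.0031, -0.0025, 0.0053] turn [0.02, -0.02, -0.03] rows 0.1 0.0
```

Request:
{"fn": "step_arm", "kwargs": {"commands": [{"travel": [-0.003, -0.0025, 0.002], "turn": [0, 0, 0]}, {"travel": [-0.003, -0.0025, 0.003], "turn": [0, 0, 0]}, {"travel": [-0.003, -0.0025, 0.004], "turn": [0, 0, 0]}, {"travel": [-0.003, -0.0025, 0.005], "turn": [0, 0, 0]}, {"travel": [-0.003, -0.0025, 0.005], "turn": [0, 0, 0]}]}}

```text
time: 18.1
position: [0.5101, -0.402, 0.0397]
tool_rot: [3.14, -0.108, 0.0]
ft_force: [-0.4, 0.3, -0.1]
grip_width: 0.573
grip_force: 25.0
```

Request:
{"fn": "step_arm", "kwargs": {"commands": [{"travel": [0, 0, 0.0005], "turn": [0, 0, 0]}, {"travel": [0, 0, 0.001], "turn": [0, 0, 0]}, {"travel": [0, 0, 0.001], "turn": [0, 0, 0]}]}}

```text
time: 18.4
position: [0.5101, -0.402, 0.0397]
tool_rot: [3.139, -0.108, -0.0]
ft_force: [-4.0, 1.7, 5.7]
grip_width: 0.574
grip_force: 25.0
```

Contact. I'll release and return to the pile for the green abacus.

Request:
{"fn": "step_arm", "kwargs": {"commands": [{"travel": [0, 0, 0], "turn": [0, 0, 0]}, {"travel": [0, 0, 0], "turn": [0, 0, 0]}, {"travel": [0, 0, 0], "turn": [0, 0, 0]}, {"travel": [0, 0, -0.01], "turn": [0, 0, 0]}, {"travel": [0, 0, -0.03], "turn": [0, 0, 0]}], "gripper": 0.8}}

```text
time: 18.9
position: [0.5089, -0.4011, 0.0675]
tool_rot: [-3.138, 0.108, 0.004]
ft_force: [1.0, 1.0, 0.8]
grip_width: 0.791
grip_force: 0.0
```

Request:
{"fn": "step_arm", "kwargs": {"commands": [{"travel": [0, 0, -0.04], "turn": [0, 0, 0]}, {"travel": [0, 0, -0.08], "turn": [0, 0, 0]}, {"travel": [0.01, -0.04, -0.11], "turn": [0, 0, -4]}, {"travel": [0.02, -0.08, -0.13], "turn": [0, 0, -8]}, {"travel": [0.03, -0.12, -0.13], "turn": [0, 0, -12]}], "gripper": 1}}

```text
time: 19.4
position: [0.5507, -0.2837, 0.2037]
tool_rot: [3.129, 0.224, 0.011]
ft_force: [0.9, -0.2, 0.2]
grip_width: 0.996
grip_force: 0.0
```

```bash
python3 -c "
from h import *
plan([(.525,.034,.19,17.7)])"
```

```text
t 19.4 at [ 0.5507 -0.2837  0.2037] yaw 8.2 F [ 0.9 -0.2  0.2] w 0.996 g 0.0
travel [0.0197, -0.3182, 0.0122] turn [0.31, -0.35, -9.52] rows 6.4 1.1
```

Request:
{"fn": "step_arm", "kwargs": {"commands": [{"travel": [0, -0.045, 0], "turn": [0, 0, 0]}, {"travel": [0, -0.09, 0], "turn": [0, 0, 0]}, {"travel": [0, -0.135, 0], "turn": [0, 0, 0]}, {"travel": [0, -0.18, 0], "turn": [0, 0, 0]}, {"travel": [0, -0.22, 0], "turn": [0, 0, 0]}]}}

```text
time: 19.9
position: [0.5169, -0.0639, 0.1994]
tool_rot: [3.133, 0.223, 0.002]
ft_force: [0.4, -0.5, 0.6]
grip_width: 0.993
grip_force: 0.0
```

Request:
{"fn": "step_arm", "kwargs": {"commands": [{"travel": [0.007, -0.035, 0.01], "turn": [0, 0, -4]}, {"travel": [0.014, -0.07, 0.02], "turn": [0, 0, -7]}, {"travel": [0.02, -0.098, 0.04], "turn": [0, 0, -9.5]}, {"travel": [0.02, -0.098, 0.05], "turn": [0, 0, -9.5]}, {"travel": [0.02, -0.098, 0.05], "turn": [0, 0, -9.5]}]}}

```text
time: 20.4
position: [0.5223, 0.0337, 0.1476]
tool_rot: [3.104, 0.482, -0.004]
ft_force: [-0.4, -0.8, -0.3]
grip_width: 1.003
grip_force: 0.0
```

Request:
{"fn": "step_arm", "kwargs": {"commands": [{"travel": [0, 0, 0], "turn": [0, 0, 0]}, {"travel": [0, 0, 0], "turn": [0, 0, 0]}, {"travel": [0, 0, 0], "turn": [0, 0, 0]}]}}

```text
time: 20.7
position: [0.5239, 0.0323, 0.1493]
tool_rot: [3.105, 0.476, 0.002]
ft_force: [0.3, 0.5, 0.0]
grip_width: 0.999
grip_force: 0.0
```

Run:
```python
from h import *
s=ctrl.get_state();im=ctrl.get_image("wrist")[:,:,::-1].copy()
cv2.imwrite("pics/w4.png",im)
plan([(.5255,.034,.06,17.7),(.5255,.034,.018,17.7)],s)
```

```text
t 20.7 at [0.5239 0.0323 0.1493] yaw 17.4 F [0.3 0.5 0. ] w 0.999 g 0.0
travel [0.0019, -0.0013, 0.0893] turn [0.05, -0.06, -0.26] rows 1.8 0.0
travel [0.0, 0.0, 0.042] turn [0.0, 0.0, 0.0] rows 0.8 0.0
```

View pics/w4.png

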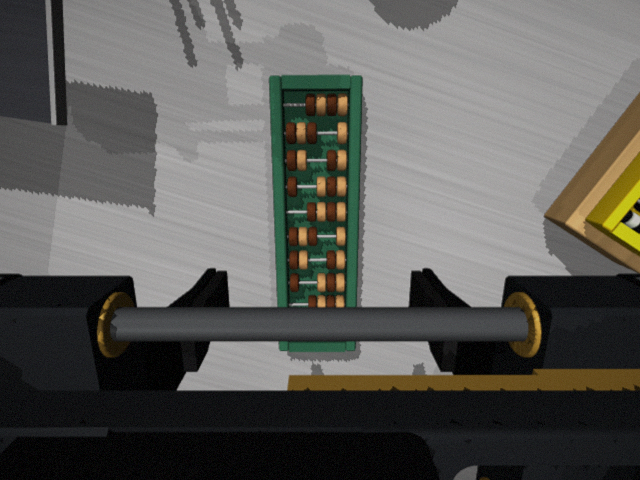

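The green abacus is undisturbed, with corners at (270,77), (362,76), (354,350) and (280,351), aligned with the tool. I'll grasp it.

Request:
{"fn": "step_arm", "kwargs": {"commands": [{"travel": [0.002, -0.001, 0.04], "turn": [0, 0, -0.3]}, {"travel": [0.002, -0.001, 0.08], "turn": [0, 0, -0.3]}, {"travel": [0.002, -0.001, 0.11], "turn": [0, 0, -0.3]}, {"travel": [0.002, -0.001, 0.12], "turn": [0, 0, -0.3]}, {"travel": [0.002, -0.001, 0.12], "turn": [0, 0, -0.3]}]}}

```text
time: 21.25
position: [0.5241, 0.0347, 0.0277]
tool_rot: [-3.103, -0.487, 0.004]
ft_force: [-0.8, -0.6, 1.0]
grip_width: 0.999
grip_force: 0.0
```

Request:
{"fn": "step_arm", "kwargs": {"commands": [{"travel": [0, 0, 0.005], "turn": [0, 0, 0]}, {"travel": [0, 0, 0.01], "turn": [0, 0, 0]}, {"travel": [0, 0, 0.01], "turn": [0, 0, 0]}, {"travel": [0, 0, 0.01], "turn": [0, 0, 0]}]}}

```text
time: 21.65
position: [0.5254, 0.0349, 0.0191]
tool_rot: [3.103, 0.488, 0.001]
ft_force: [-0.1, 0.4, -0.3]
grip_width: 1.002
grip_force: 0.0
```

```bash
python3 -c "
from h import *
plan([(.5255,.034,.018,17.7)])
s=ctrl.get_state()
p=[0.5239,0.0323,0.1493];R,t=wristRt(p,[3.105,.476,.002]);m=ctrl.camera_model('wrist')
print(rect(ray([(270,77),(362,76),(354,350),(280,351)],.022,m,R,t)))"
```

```text
t 21.6 at [0.5254 0.0349 0.0191] yaw 17.9 F [-0.1  0.4 -0.3] w 1.002 g 0.0
travel [-0.0002, 0.0009, 0.0011] turn [0.04, -0.05, 0.16] rows 0.0 0.0
(array([0.5246, 0.0341]), array([524.6,  33.9]), array([ 64.2, 218.2]), 'yaw', np.float32(17.7))
```

Request:
{"fn": "step_arm", "kwargs": {"commands": [{"travel": [0, 0.001, 0.001], "turn": [0, 0, 0]}, {"travel": [0, 0.001, 0.001], "turn": [0, 0, 0]}, {"travel": [0, 0.001, 0.001], "turn": [0, 0, 0]}, {"travel": [0, 0.001, 0.001], "turn": [0, 0, 0]}, {"travel": [0, 0.001, 0.001], "turn": [0, 0, 0]}], "gripper": 0.65, "force": 35}}

```text
time: 22.15
position: [0.5253, 0.0341, 0.0176]
tool_rot: [3.103, 0.488, 0.0]
ft_force: [-1.1, -0.8, 0.7]
grip_width: 0.756
grip_force: 35.0
```

Request:
{"fn": "step_arm", "kwargs": {"commands": [{"travel": [0, 0, 0], "turn": [0, 0, 0]}, {"travel": [0, 0, -0.01], "turn": [0, 0, 0]}, {"travel": [0, 0, -0.04], "turn": [0, 0, 0]}, {"travel": [0, 0, -0.08], "turn": [0, 0, 0]}, {"travel": [0, 0, -0.12], "turn": [0, 0, 0]}]}}

```text
time: 22.65
position: [0.5244, 0.0342, 0.1387]
tool_rot: [-3.103, -0.489, 0.002]
ft_force: [1.5, -0.6, -1.9]
grip_width: 0.75
grip_force: 35.0
```

Request:
{"fn": "step_arm", "kwargs": {"commands": [{"travel": [0, 0, -0.03], "turn": [0, 0, 0]}, {"travel": [0, 0, -0.04], "turn": [0, 0, 0]}, {"travel": [0, 0, -0.04], "turn": [0, 0, 0]}]}}

```text
time: 22.95
position: [0.5259, 0.034, 0.1787]
tool_rot: [3.102, 0.487, 0.004]
ft_force: [-0.5, -0.1, -2.7]
grip_width: 0.753
grip_force: 35.0
```

Run:
```python
from h import *
im=ctrl.get_image("top")[:,:,::-1];cv2.imwrite("pics/top2.png",im)
g=im.max(2).astype(np.uint8)
k=cv2.inRange(g,0,85);k[:,:80]=0;k[:,232:]=0;k[:175]=0;k[262:]=0
k0=cv2.imread("pics/top0.png").max(2);k1=cv2.inRange(k0,0,85);k1[:,:80]=0;k1[:,232:]=0;k1[:175]=0;k1[262:]=0
k1=cv2.morphologyEx(k1,cv2.MORPH_OPEN,np.ones((7,7)))
c=max(cv2.findContours(k1,0,1)[0],key=cv2.contourArea)[:,0]
c2=cv2.boxPoints(cv2.minAreaRect(c.astype(np.float32)));print(c2)
print(rect(fixed("top",c2,.06)))
cv2.imwrite("pics/tray.png",cv2.resize(im[170:270,70:240],None,fx=4,fy=4,interpolation=cv2.INTER_CUBIC))
plan([(.5705,.34,.2,99.1),(.5705,.34,.2,-80.9)])
```

```text
[[ 91.83167 210.72467]
 [170.35092 195.62482]
 [177.86163 234.68045]
 [ 99.34238 249.7803 ]]
(array([0.564 , 0.3851]), array([564. , 385.3]), array([ 84. , 168.6]), 'yaw', np.float32(99.2))
t 23.0 at [0.5248 0.0339 0.177 ] yaw 17.9 F [ 0.2 -0.4 -2.1] w 0.756 g 35.0
travel [0.1374, -0.2774, -0.0232] turn [-0.01, 0.04, -81.24] rows 6.2 9.5
travel [0.0, 0.0, 0.0] turn [0.0, 0.0, 180.0] rows 0.0 21.0
```

View pics/tray.png

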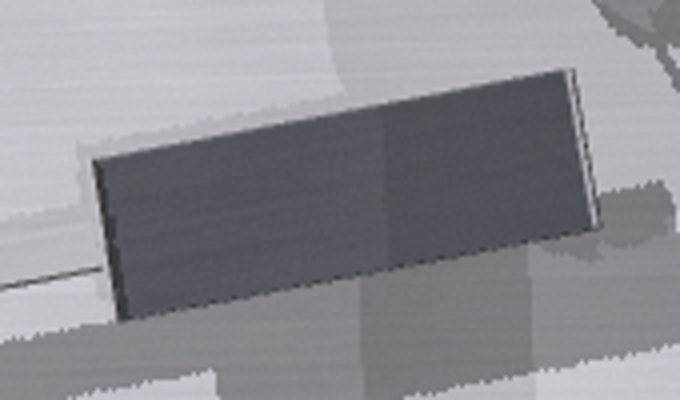

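The tray crop shows the upper face's corners at about (93,160), (574,68), (599,228) and (118,322), with the end lips included.

Run:
```python
from h import *
c=(np.array([(93,160),(574,68),(599,228),(118,322)])+.5)/4-.5+[70,170]
for z in(.06,.066):print(rect(fixed("top",c,z)))
# scene camera check: tray corners seen there
print(rect(fixed("scene",[(365,288),(331,321),(436,391),(460,366)],.06)))
plan([(.571,.341,.18,99)])
```

```text
(array([0.572 , 0.3405]), array([571.8, 340.1]), array([ 86.5, 256.1]), 'yaw', np.float32(99.2))
(array([0.5711, 0.3388]), array([570.9, 338.4]), array([ 86. , 254.8]), 'yaw', np.float32(99.2))
(array([0.5648, 0.3437]), array([555.6, 343.2]), array([111.1, 246.4]), 'yaw', np.float32(103.3))
t 23.0 at [0.5248 0.0339 0.177 ] yaw 17.9 F [ 0.2 -0.4 -2.1] w 0.756 g 35.0
travel [0.1382, -0.2782, -0.0032] turn [-0.01, 0.04, -81.14] rows 6.2 9.4
```

```bash
python3 -c "
from h import *
print(np.round(ctrl.get_state()['joint_positions'],2))"
```

```text
[ 0.57  0.15 -0.74  1.81  0.11  1.22 -1.46]
```

Request:
{"fn": "step_arm", "kwargs": {"commands": [{"travel": [0.014, -0.028, 0], "turn": [0, 0, -8]}, {"travel": [0.028, -0.056, 0], "turn": [0, 0, -16]}, {"travel": [0.042, -0.084, 0], "turn": [0, 0, -24]}, {"travel": [0.056, -0.112, 0], "turn": [0, 0, -32]}, {"travel": [0.07, -0.14, 0], "turn": [0, 0, -40]}]}}

```text
time: 23.5
position: [0.5476, 0.1893, 0.1747]
tool_rot: [-2.744, -1.527, 0.007]
ft_force: [-0.7, 0.8, -1.9]
grip_width: 0.754
grip_force: 35.0
```

```bash
python3 -c "
from h import *
plan([(.572,.339,.18,99.2)])"
```

```text
t 23.5 at [0.5476 0.1893 0.1747] yaw 58.2 F [-0.7  0.8 -1.9] w 0.754 g 35.0
travel [0.1401, -0.0581, -0.0055] turn [-0.24, 0.1, -41.0] rows 3.0 4.8
```

Request:
{"fn": "step_arm", "kwargs": {"commands": [{"travel": [0.028, -0.012, 0], "turn": [0, 0, -8]}, {"travel": [0.056, -0.023, 0], "turn": [0, 0, -16]}, {"travel": [0.084, -0.035, 0], "turn": [0, 0, -24]}, {"travel": [0.112, -0.047, 0], "turn": [0, 0, -32]}, {"travel": [0.14, -0.058, 0], "turn": [0, 0, -40]}]}}

```text
time: 24.0
position: [0.573, 0.3387, 0.1741]
tool_rot: [-2.055, -2.374, 0.007]
ft_force: [0.1, 0.2, -2.1]
grip_width: 0.75
grip_force: 35.0
```

Request:
{"fn": "step_arm", "kwargs": {"commands": [{"travel": [0, 0, 0], "turn": [0, 0, 0]}, {"travel": [0, 0, 0], "turn": [0, 0, 0]}, {"travel": [0, 0, 0], "turn": [0, 0, 0]}]}}

```text
time: 24.3
position: [0.574, 0.3366, 0.1756]
tool_rot: [-2.066, -2.367, 0.005]
ft_force: [0.3, -1.2, -1.5]
grip_width: 0.756
grip_force: 35.0
```

```bash
python3 -c "
from h import *
plan([(.572,.339,.1,99.2)])"
```

```text
t 24.3 at [0.574  0.3366 0.1756] yaw 97.8 F [ 0.3 -1.2 -1.5] w 0.756 g 35.0
travel [0.0028, -0.0014, 0.0756] turn [-0.15, 0.12, -1.43] rows 1.5 0.2
```

Request:
{"fn": "step_arm", "kwargs": {"commands": [{"travel": [0.003, -0.0015, 0.03], "turn": [0, 0, -1.4]}, {"travel": [0.003, -0.0015, 0.06], "turn": [0, 0, -1.4]}, {"travel": [0.003, -0.0015, 0.076], "turn": [0, 0, -1.4]}, {"travel": [0.003, -0.0015, 0.076], "turn": [0, 0, -1.4]}, {"travel": [0.003, -0.0015, 0.076], "turn": [0, 0, -1.4]}]}}

```text
time: 24.8
position: [0.5729, 0.3405, 0.1022]
tool_rot: [2.036, 2.392, 0.001]
ft_force: [-0.0, 1.0, -1.7]
grip_width: 0.756
grip_force: 35.0
```

Request:
{"fn": "step_arm", "kwargs": {"commands": [{"travel": [0, 0, 0.004], "turn": [0, 0, 0]}, {"travel": [0, 0, 0.008], "turn": [0, 0, 0]}, {"travel": [0, 0, 0.012], "turn": [0, 0, 0]}, {"travel": [0, 0, 0.012], "turn": [0, 0, 0]}, {"travel": [0, 0, 0.012], "turn": [0, 0, 0]}]}}

```text
time: 25.3
position: [0.5723, 0.3409, 0.0895]
tool_rot: [2.035, 2.394, -0.0]
ft_force: [-0.9, -0.6, -2.8]
grip_width: 0.755
grip_force: 35.0
```

```bash
python3 -c "
from h import *
plan([(.572,.339,.0778,99.2)])"
```

```text
t 25.3 at [0.5723 0.3409 0.0895] yaw 99.3 F [-0.9 -0.6 -2.8] w 0.755 g 35.0
travel [-0.0019, -0.0006, 0.0117] turn [-0.01, 0.01, 0.07] rows 0.2 0.0
```

Request:
{"fn": "step_arm", "kwargs": {"commands": [{"travel": [-0.002, 0, 0.004], "turn": [0, 0, 0]}, {"travel": [-0.002, 0, 0.008], "turn": [0, 0, 0]}, {"travel": [-0.002, 0, 0.01], "turn": [0, 0, 0]}, {"travel": [-0.002, 0, 0.011], "turn": [0, 0, 0]}, {"travel": [-0.002, 0, 0.011], "turn": [0, 0, 0]}]}}

```text
time: 25.8
position: [0.5726, 0.3389, 0.0783]
tool_rot: [-2.035, -2.394, 0.001]
ft_force: [-0.1, -0.2, -1.7]
grip_width: 0.757
grip_force: 35.0
```

Request:
{"fn": "step_arm", "kwargs": {"commands": [{"travel": [0, 0, 0.0005], "turn": [0, 0, 0]}, {"travel": [0, 0, 0.001], "turn": [0, 0, 0]}, {"travel": [0, 0, 0.001], "turn": [0, 0, 0]}]}}

```text
time: 26.1
position: [0.5727, 0.3391, 0.0777]
tool_rot: [2.035, 2.394, 0.0]
ft_force: [0.5, -0.2, -2.3]
grip_width: 0.755
grip_force: 35.0
```

Request:
{"fn": "step_arm", "kwargs": {"commands": [{"travel": [0, 0, 0.0005], "turn": [0, 0, 0]}, {"travel": [0, 0, 0.001], "turn": [0, 0, 0]}, {"travel": [0, 0, 0.001], "turn": [0, 0, 0]}]}}

```text
time: 26.4
position: [0.5727, 0.3391, 0.0776]
tool_rot: [2.034, 2.393, 0.0]
ft_force: [-2.0, -1.4, 4.5]
grip_width: 0.756
grip_force: 35.0
```

Contact. I'll release and retreat.

Request:
{"fn": "step_arm", "kwargs": {"commands": [{"travel": [0, 0, 0], "turn": [0, 0, 0]}, {"travel": [0, 0, 0], "turn": [0, 0, 0]}, {"travel": [0, 0, 0], "turn": [0, 0, 0]}, {"travel": [0, 0, -0.01], "turn": [0, 0, 0]}, {"travel": [0, 0, -0.03], "turn": [0, 0, 0]}], "gripper": 1}}

```text
time: 26.9
position: [0.5719, 0.3382, 0.1056]
tool_rot: [-2.034, -2.393, 0.004]
ft_force: [0.5, -0.4, -0.2]
grip_width: 0.991
grip_force: 0.0
```

Request:
{"fn": "step_arm", "kwargs": {"commands": [{"travel": [0, 0, -0.04], "turn": [0, 0, 0]}, {"travel": [0, 0, -0.08], "turn": [0, 0, 0]}, {"travel": [-0.04, 0, -0.1], "turn": [0, 0, 0]}, {"travel": [-0.08, 0, -0.12], "turn": [0, 0, 0]}, {"travel": [-0.12, 0, -0.12], "turn": [0, 0, 0]}]}}

```text
time: 27.4
position: [0.5933, 0.2209, 0.2307]
tool_rot: [2.031, 2.393, 0.008]
ft_force: [0.5, -0.0, 0.0]
grip_width: 1.001
grip_force: 0.0
```

Request:
{"fn": "step_arm", "kwargs": {"commands": [{"travel": [-0.04, 0, 0], "turn": [0, 0, 0]}, {"travel": [-0.08, 0, 0], "turn": [0, 0, 0]}, {"travel": [-0.12, 0, 0], "turn": [0, 0, 0]}, {"travel": [-0.16, 0, 0], "turn": [0, 0, 0]}, {"travel": [-0.16, 0, 0], "turn": [0, 0, 0]}]}}

```text
time: 27.9
position: [0.6196, 0.0538, 0.2265]
tool_rot: [2.046, 2.38, -0.005]
ft_force: [0.0, 0.5, 0.7]
grip_width: 1.001
grip_force: 0.0
```

Run:
```python
from h import *
plan([])
cv2.imwrite("pics/top3.png",ctrl.get_image("top")[:,:,::-1])
cv2.imwrite("pics/scene3.png",ctrl.get_image("scene")[:,:,::-1])
```

```text
t 27.9 at [0.6196 0.0538 0.2265] yaw 98.6 F [0.  0.5 0.7] w 1.001 g 0.0
```

View pics/top3.png

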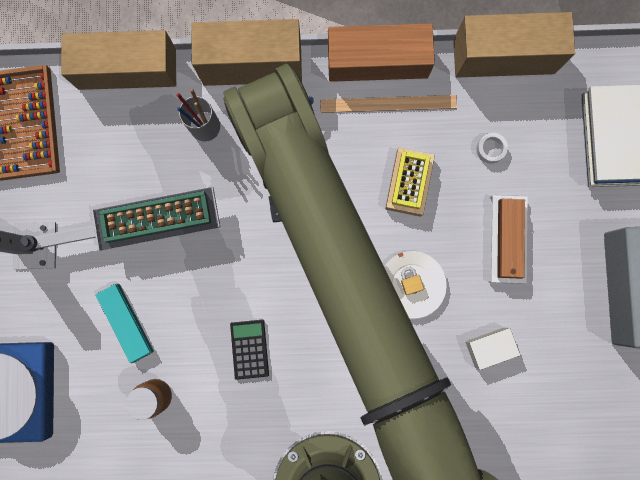

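All four pieces are on their places: tray (156,218), block (411,180), bench (511,238), saucer (412,286). I'll check the centring on one enlarged picture.

Run:
```python
import cv2,numpy as np
i=cv2.imread("pics/top3.png")
f=lambda a:cv2.resize(a,None,fx=3,fy=3,interpolation=cv2.INTER_CUBIC)
a=f(i[140:325,380:540]);b=cv2.resize(i[178:258,85:225],None,fx=2,fy=2,interpolation=cv2.INTER_CUBIC)
o=np.zeros((555,480+280,3),np.uint8);o[:,:480]=a;o[:160,480:]=b
cv2.imwrite("pics/chk.png",o)
```

```text
(no output)
```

View pics/chk.png

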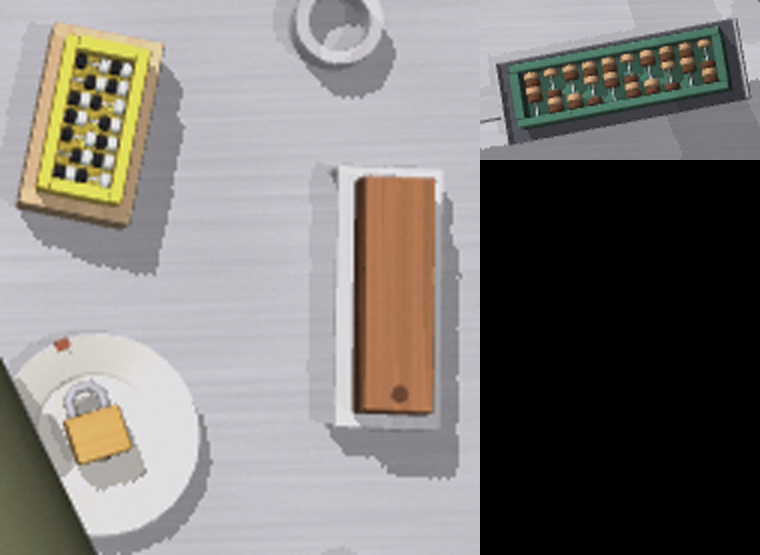

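The chk picture gives the top-face corners of all four pieces. I'll compare their centres with the places.

Run:
```python
from h import *
B=lambda p:(np.array(p)+.5)/3-.5+[380,140]
T=lambda p:(np.array(p)-[480,0]+.5)/2-.5+[85,178]
print("pad",rect(fixed("top",B([(66,416),(121,404),(131,452),(77,463)]),.027)),"| .420 -.1933")
print("yel",rect(fixed("top",B([(67,33),(149,47),(121,203),(37,187)]),.05)),"| .640 -.1956 166.6")
print("case",rect(fixed("top",B([(360,176),(436,178),(433,412),(356,411)]),.05)),"| .5105 -.402 176.1")
print("grn",rect(fixed("top",T([(510,66),(722,26),(730,86),(518,127)]),.082)),"| .572 .339 99.2")
plan([])
```

```text
pad (array([ 0.4196, -0.1916]), array([ 419.5, -191.9]), array([34.3, 39.6]), 'yaw', np.float32(100.6)) | .420 -.1933
yel (array([ 0.6404, -0.1943]), array([ 640.7, -194. ]), array([ 59.5, 112.8]), 'yaw', np.float32(167.4)) | .640 -.1956 166.6
case (array([ 0.5099, -0.398 ]), array([ 509.6, -398. ]), array([ 52.8, 164.7]), 'yaw', np.float32(175.8)) | .5105 -.402 176.1
grn (array([0.5737, 0.3372]), array([573.5, 336.9]), array([ 63.7, 222.8]), 'yaw', np.float32(99.0)) | .572 .339 99.2
t 28.0 at [0.6181 0.0613 0.227 ] yaw 99.1 F [-0.7  0.8  0.2] w 0.999 g 0.0
```

All centres agree with their places within about 2 mm. The case reads 4 mm off, but its visible left side face inflates that figure. The robot is clear, so I'm handing in.

```bash
python3 -c "
from bench import ctrl
print(ctrl.close_job())"
```

```text
the job is handed in; nothing more can be done
None
```

I handed the job in at about 28 s: padlock on the saucer, yellow abacus on the block, case on the bench and green abacus on the tray, each lying flat. In the last top view three are within about 2–3 mm of centre; the case measured 4 mm off across the bench, which I put down mostly to its side face showing and did not re-measure.

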